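Slide a reagent rack into the incubation bay and press its caps home

TASK

Slide the grey two-jar reagent rack along the incubation bay's deck into the bay's pocket, without lifting or tipping it over, until it sits flat and square on the pocket's floor. Only then press both of its white caps fully down, and leave everything else standing where it is.

Things in the scene. Friction and masses are not known exactly. Their poses are not given: they have to be found in the camera images.
- bay: The incubation bay, a low white instrument fixed to the bench: deck 260 mm (x) by 400 mm (y), deck top 34 mm above its origin, which is the centre of its footprint on the bench. A lane on the deck leads along the bay's +y (robot's left) into a rectangular pocket. At its +y end, from y = 125 mm on, stands a console 56 mm high.
- pocket (a point): Centre of the pocket's aluminium floor, at bay (0, 60, 22) mm, axes as the bay's. The pocket is sunk 12 mm into the deck and measures 136 mm (x) by 86 mm (y); the rack fits it with 3 mm to spare on every side.
- mouth (a point): Centre of the lane's mouth on the deck top, at bay (0, -20, 34) mm. Two grey rails, 10 mm wide, 8 mm high, inner faces at x = +-68 mm, run from here along +y to the pocket's far end; from here towards -y they flare outward at 25 degrees for 43 mm. The deck before that (to y = -200 mm) is bare.
- rack: The reagent rack: a plain grey flat block 130 mm (its x) by 80 mm (its y) by 34 mm high, 0.3 to 0.65 kg, with two jar necks sticking up at x = -41 and +41 mm under white press-on caps. Origin: centre of its underside. Starts askew on the deck before the lane's mouth. Seated, its underside is on the pocket floor, its top 22 mm above the deck.
- cap_near_top (a point): centre of the top of the cap at the rack's x = -41 mm (the one nearer the robot). Caps are 46 mm across and 16 mm high; the cap's top is 61 mm above the rack's underside when the joint reads 0 and 52 mm when pressed home.
- cap_far_top (a point): the same for the cap at the rack's x = +41 mm
- cap_near (a joint): how far the near cap is pressed down: 0 = standing proud, 0.009 m = fully home. Stiff (about 5 N), stays where it is left.
- cap_far (a joint): the same for the far cap
- jar_small: Bystander: small clear jar with white lid, 38 mm across, 58 mm tall, standing on the bay's deck beside the lane; origin at the centre of its underside.
- jar_big: Bystander: clear jar with white lid, 92 mm across, 125 mm tall; origin at the centre of its underside.
- jar_mid: Bystander: clear jar with white lid, 80 mm across, 110 mm tall; origin at the centre of its underside.
- reagent_bottle: Bystander: white bottle with a red cap, 64 mm across, 120 mm tall; origin at the centre of its underside.
- scanner: Bystander: black hand scanner lying down, 60 x 140 x 34 mm; origin at the centre of its underside.

How it is judged:
By the outcome, as a careful person would: the job done as asked, in the order asked, and still so for the second after the job is handed in, with the robot touching nothing.
It also fails if it takes over 72 s, if anything falls off the work surface, if the arm or the gripper's body presses on something with over 40 N, if the wrist force passes 120 N, or if a joint passes its speed limit or range.

ROBOT

A 6-joint arm with a two-finger parallel gripper is mounted at the origin on the work surface. World frame = base frame: x ahead of the robot, y to its left, z up, the work surface at z = 0. Lengths are in m, angles in rad, forces in N, time in s.
With the tool pointing down it reaches from about 0.35 to 0.775 m from the base axis. Payload 7.3 kg.
Tool frame: the origin (TCP) lies midway between the tips of the shut fingers; the grasp point (between the pads) lies 19 mm behind it (tcp_to_grasp is the distance from the TCP to the grasp point, in m); z points along the fingers, y is the line along which they close (so a half turn about z gives the same grasp; the last joint's range is limited). The gripper opens to 92 mm and grips with 3 to 60 N. Pads are 19 mm wide; open, the fingers measure 130 mm over their backs; the gripper's body (75 mm by 190 mm) begins 47 mm behind the grasp point.
Start: joints at [1.036, 0.342, 1.524, -0, 1.275, -0.146], TCP at [0.199, 0.486, 0.227] pointing down, gripper open.
Joint ranges: [-2.53, 2.53], [-0.77, 2.02], [0.04, 2.7], [-1, 4.14], [0.28, 2.66], [-3.11, 3.11]. Speed limits (rad/s): [2.57, 2.57, 3.14, 3.14, 3.14, 3.14].

INTERFACE

Orientations are given as [roll, pitch, yaw] about the fixed x, y, z axes, in that order (R = Rz(yaw) Ry(pitch) Rx(roll)).
In Python, from cell import observe, read_camera, calibration, hand_in, tcp_to_grasp gives the robot as it stands.
- The arm moves only by the tool send_rows, never from a script. Its argument "targets" is a list of rows, each a list of 5 numbers: the opening, from 0 (shut) to 1 (fully open), then the shift along the world's x, y, z in m, then the turn about the world's z in rad. A call has 1 to 5 rows; each row shifts and turns the commanded pose from where the row before left it; what a row does not reach is not made up. A row lasts 1/10 s, in which the tool goes at most 50 mm and 8.59 degrees, less where a joint would pass 70% of its speed; a pose out of reach is approached as far as the arm can. A call is refused whole if a number of a shift passes 0.05 or a number of a turn 0.15, either way. A call with a gripper value outside its range is refused whole. The fingers move at their own pace and stop on an object; "grip_force" is the grip in N (left out, the last holds). Time passes only in rows, so rows that do not move let the fingers close. It gives the time, the measured TCP pose, the force, the opening and the grip force at its end, in the units of the state.
- observe(): the state, without advancing time (a new reading comes with each control period).
- read_camera(name): name is "side" or "top"; returns (picture, depth): 420x560x3 uint8, red, green, blue; 420x560 float32, m along the optical axis (not along the pixel's ray), 0 where there is no reading.
- calibration(name): a dict with "intrinsics" (3x3 intrinsics, pixels), "k1" (the pictures are not rectified: a ray, as slopes to the right and down, at radius r is drawn at 1 + k1 r^2 times it, then the intrinsics apply), "world_to_cam" (4x4, takes a point from world to camera coordinates). Camera axes: x right, y up, looking along -z (the intrinsics and any distortion apply to the point x, -y, -z); pixel columns grow to the right and rows downward; lengths in m; the calibration is good to about 2 mm. A picture is of the moment at which its call begins. calibration takes no time and is no camera call.
- hand_in(): hands the job in; it is judged then, once.
The state is a dict: "time": time; "qpos": joint angles; "qvel": joint speeds; "joint_efforts": joint torques, N m; "tool_pos": TCP position; "tool_rot": TCP orientation; "contact_force": force on the tool from outside, world axes, zero at the start; "torque": the same for the moment, N m; "opening": finger opening in m; "grip_force": force on a finger pad.
Only numpy, scipy, OpenCV 4.12 (cv2) and the standard library are available. Lean on these libraries where they do the work, as an engineer would, in place of code of your own. Each camera call takes 0.05 s, during which the arm holds its last target. There are 200 camera calls.

## Working session

There is one attempt and no reset: what is moved stays moved. The work goes in short steps, Python scripts to look and compute and a tool call to move; the robot and the scene stay as the last step left them, time stands still between calls to the robot, and variables do not carry over. Pictures are saved under pics/ and viewed, at most 10 in all, crops included, and the job is handed in when it is done.

Besides the shell and the picture viewer there is one more tool, called by a JSON object that holds its "name" and its "arguments". send_rows: Moves the arm, as the interface text tells. Its arguments: {"type":"object","properties":{"targets":{"type":"array","items":{"type":"array","items":{"type":"number"}}},"grip_force":{"type":"number"}},"required":["targets"]}

```bash
mkdir -p pics; ls; cat > h.py <<'E'
import numpy as np, cv2
from cell import observe, read_camera, calibration
def rays(name,uv):
    c=calibration(name);K=np.array(c["intrinsics"]);T=np.array(c["world_to_cam"])
    uv=np.atleast_2d(uv).astype(float)
    d=(uv-[K[0,2],K[1,2]])/[K[0,0],K[1,1]]
    s=d.copy()
    for _ in range(20): s=d/(1+c["k1"]*(s**2).sum(1,keepdims=True))
    r=np.c_[s[:,0],-s[:,1],-np.ones(len(s))]
    R=T[:3,:3];o=-R.T@T[:3,3]
    return o,r@R   # dir with unit optical depth
def onplane(name,uv,z):
    o,d=rays(name,uv); return o+d*((z-o[2])/d[:,2])[:,None]
def cloud(name,depth):
    h,w=depth.shape;v,u=np.mgrid[:h,:w]
    o,d=rays(name,np.c_[u.ravel(),v.ravel()])
    return (o+d*depth.ravel()[:,None]).reshape(h,w,3)
E
python3 - <<'E'
from h import *
s=observe();print(s)
for n in("top","side"):
    p,d=read_camera(n);cv2.imwrite(f"pics/{n}0.png",p[:,:,::-1]);np.savez(f"{n}0.npz",p=p,d=d)
    c=calibration(n);T=np.array(c["world_to_cam"]);print(n,c["k1"],-T[:3,:3].T@T[:3,3],T[:3,:3].round(2))
E
```

```text
pics
{'time': 0.0, 'qpos': array([ 1.03596366e+00,  3.42697578e-01,  1.52502323e+00,  6.71824470e-06,
        1.27538864e+00, -1.46001560e-01]), 'qvel': array([ 0.00055447,  0.00107874, -0.00118093,  0.00060962,  0.00040649,
        0.00054137]), 'joint_efforts': array([ 1.44718622e-03, -4.31253290e+01, -2.44218332e+01,  7.18697486e-02,
        5.58645430e-02, -1.32069599e-04]), 'tool_pos': array([0.19879971, 0.48546512, 0.22605584]), 'tool_rot': array([-3.14009293e+00, -2.27023957e-04,  2.75275941e+00]), 'contact_force': array([ 0.74975897, -0.19374408, -0.46649861]), 'torque': array([-0.05187038, -0.03138114, -0.00804353]), 'grip_force': 0.0, 'opening': 0.09193929960437941}
top -0.0780046339586237 [ 0.40341779 -0.02054839  1.26749768] [[ 0.02 -1.   -0.01]
 [ 0.99  0.02  0.12]
 [-0.12 -0.02  0.99]]
side 0.04497053075919909 [ 0.08074411 -0.79148034  0.97290407] [[ 0.84 -0.55 -0.02]
 [ 0.38  0.56  0.73]
 [-0.39 -0.62  0.68]]
```

View pics/top0.png

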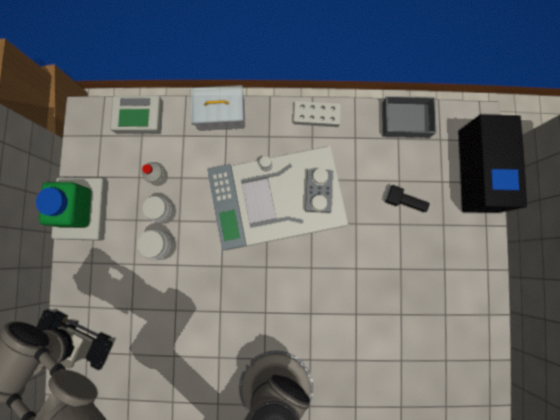

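View pics/side0.png

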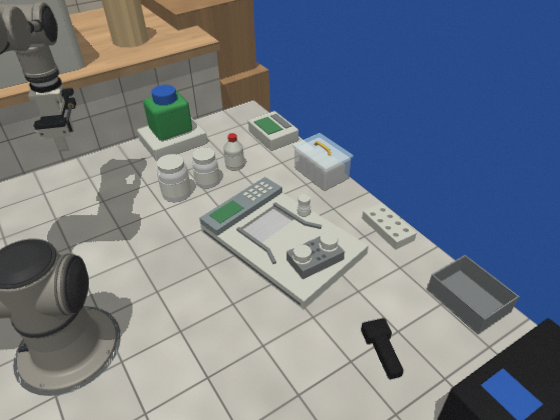

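The top view shows the bay spanning px (208–350, 148–250), with its console on the left. The rack's caps are at about (320,175) and (320,203), the pocket at (258,200), the flares end at (290,166) and (301,220), and the small jar is at (265,162). The side view shows the same layout, with the rack caps at (302,255) and (328,240).

```bash
python3 - <<'E'
from h import *
for n in("top","side"):
    f=np.load(f"{n}0.npz");p,d=f["p"],f["d"];P=cloud(n,d)
    X,Y,Z=P[...,0],P[...,1],P[...,2]
    roi=(d>0)&(X>.25)&(X<.75)&(Y>-.32)&(Y<.3)
    print(n,"hist",np.histogram(Z[roi],np.arange(-.01,.13,.01))[0])
    def rect(m,t):
        m=cv2.morphologyEx(m.astype(np.uint8),cv2.MORPH_OPEN,np.ones((3,3)))
        k,l,s,c=cv2.connectedComponentsWithStats(m)
        for i in range(1,k):
            if s[i,4]>30:
                q=P[l==i]; r=cv2.minAreaRect(q[:,:2].astype(np.float32)*1000)
                print(t,s[i],np.round(q.mean(0)*1000,1),np.round(np.median(q[:,2])*1000,1),np.round(r[0],1),np.round(r[1],1),round(r[2],2))
    rect(roi&(Z>.022)&(Z<.12),"bay")
    rect(roi&(Z>.048)&(Z<.12)&(Y<.1),"hi")
    rect(roi&(Z>.085)&(Z<.12)&(Y<.05),"caps")
# enlarged view of the top
p=np.load("top0.npz")["p"];c=p[135:260,200:360,::-1]
cv2.imwrite("pics/crop0.png",cv2.resize(c,None,fx=4.8,fy=4.8,interpolation=cv2.INTER_CUBIC))
p=np.load("side0.npz")["p"];c=p[170:310,190:375,::-1]
cv2.imwrite("pics/crops0.png",cv2.resize(c,None,fx=4.2,fy=4.2,interpolation=cv2.INTER_CUBIC))
E
```

```text
top hist [ 7349 11874   212  1130  5260   428  1683   871   199    56   419     1
     0     0]
bay [ 208  151  140   99 9182] [5.942e+02 4.000e-01 4.560e+01] 36.9 [597.6   4.2] [258.3 402.1] 12.42
hi [260 157  12  14 142] [692.7  41.   84.6] 91.3 [695.1  41.9] [32.8 34.6] 1.63
hi [ 306  169   27   44 1107] [ 611.5 -124.7   76.6] 70.1 [ 614.  -125.9] [ 80.3 130.8] 87.87
caps [263 157   8  11  79] [695.9  38.5  92.9] 92.9 [695.7  37.4] [31.8 21.8] 0.79
caps [313 169  15  15 183] [ 654.1 -126.8   93.8] 93.9 [ 654.2 -125.9] [43.3 42.6] 0.35
caps [312 196  15  15 181] [ 572.3 -123.9   92.6] 92.5 [ 571.5 -123.3] [42.9 42.8] 0.31
side hist [ 6593 15325   435  1229  5345   765  1536   896   259   134   464     0
     0     0]
bay [ 199  177  166  127 9939] [584.7 -14.9  45.7] 37.0 [595.3   8.1] [264.2 408.1] 12.44
hi [297 194  13  20 224] [691.2  37.8  77.4] 81.3 [696.1  42.1] [36.5 39.3] 86.0
hi [ 286  232   58   44 1484] [ 606.5 -133.9   74.5] 69.8 [ 612.7 -122.9] [ 84.3 131.4] 88.48
caps [298 196  12   7  67] [693.9  38.1  92.2] 92.5 [696.5  38. ] [34.2 22.8] 5.32
caps [320 232  17  15 204] [ 652.9 -126.5   94.1] 94.6 [ 654.8 -123.8] [45.8 41.4] 54.36
caps [293 244  18  16 224] [ 571.1 -123.9   92.6] 92.8 [ 572.4 -122. ] [47.4 44. ] 39.29
```

View pics/crop0.png

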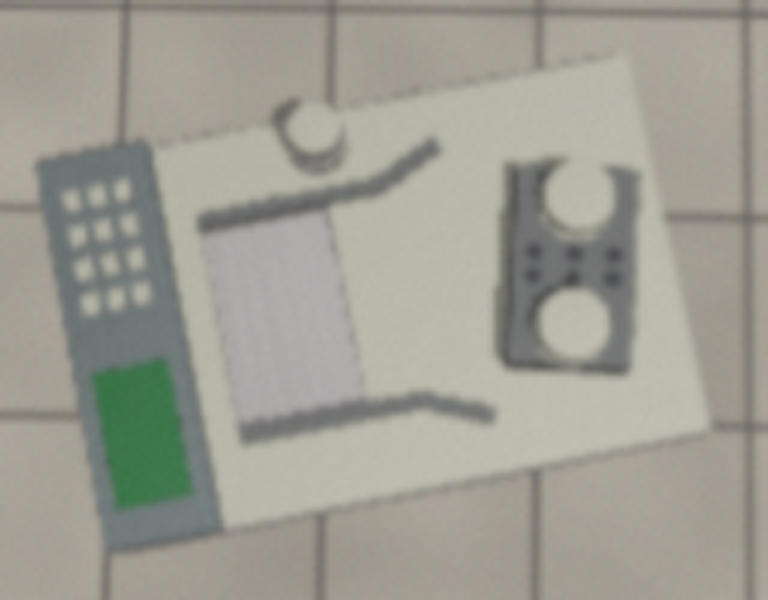

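View pics/crops0.png

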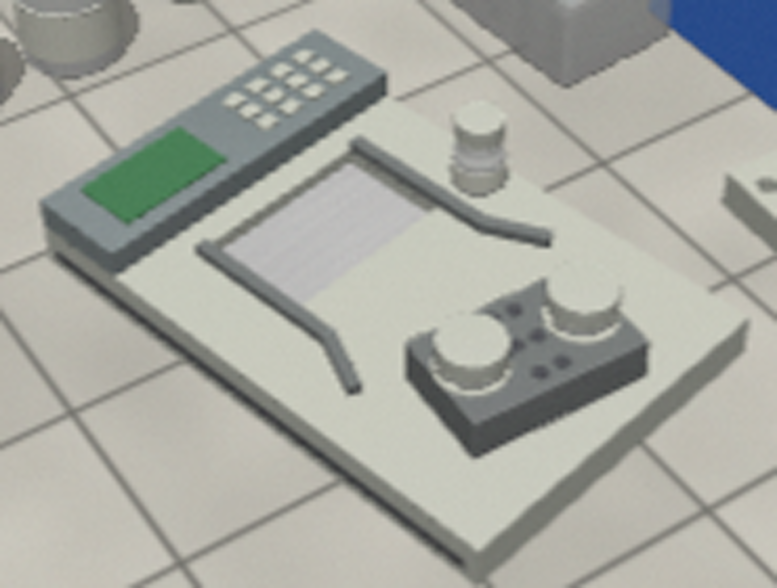

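The crops show the bay yawed about +12°, with rails from crop px (200,222) to (375,185) on the far side and (243,435) to (422,400) on the near side. The rack sits clear of the flares, and its caps are at (580,195) and (573,322). I'll refine the bay pose from the rails.

```bash
cat >> h.py <<'E'
def railpose(n,p,bay=(.597,.005,np.radians(12.4))):
    """bay pose from rails: dark pixels at z=.042 near predicted straight rail parts"""
    g=cv2.cvtColor(p,cv2.COLOR_RGB2GRAY).astype(float)
    h,w=g.shape;v,u=np.mgrid[:h,:w];uv=np.c_[u.ravel(),v.ravel()]
    Q=onplane(n,uv,.042)[:,:2]
    b=np.array(bay,float)
    for _ in range(4):
        c,s=np.cos(b[2]),np.sin(b[2]);R=np.array([[c,-s],[s,c]])
        L=(Q-b[:2])@R; res=[]
        wt=np.clip(175-g.ravel(),0,60)
        for sx in(-1,1):
            m=(abs(L[:,0]-sx*73)<0)if 0 else (abs(L[:,0]-sx*.073)<.011)&(L[:,1]>-.012)&(L[:,1]<.098)&(wt>0)
            k=np.polyfit(L[m,1],L[m,0],1,w=np.sqrt(wt[m]));res.append((np.polyval(k,.04),k[0],m.sum()))
        dx=(res[0][0]+res[1][0])/2;sl=(res[0][1]+res[1][1])/2
        b[2]-=sl; b[:2]+=R@np.array([dx+sl*.04,0])
    return b,res
def loc(b,P):
    c,s=np.cos(b[2]),np.sin(b[2]);return (np.asarray(P)[...,:2]-b[:2])@np.array([[c,-s],[s,c]])
def caps(n,p,guess,z):
    """sub-pixel cap centres: bright blob near the guess, on plane z"""
    hsv=cv2.cvtColor(p,cv2.COLOR_RGB2HSV); out=[]
    h,w=hsv.shape[:2];v,u=np.mgrid[:h,:w];uv=np.c_[u.ravel(),v.ravel()]
    Q=onplane(n,uv,z)[:,:2]; g=p.min(2).ravel().astype(float)
    for q in guess:
        q=np.array(q,float)
        for _ in range(5):
            m=(np.hypot(*(Q-q).T)<.030)&(g>150); 
            q=(Q[m].min(0)+Q[m].max(0))/2*0+Q[m].mean(0)
        out.append(q)
    return np.array(out)
E
python3 - <<'E'
from h import *
for n in("top","side"):
    p=np.load(f"{n}0.npz")["p"]
    b,r=railpose(n,p);print(n,b.round(4),np.degrees(b[2]).round(2),np.round(r,4))
    c=caps(n,p,[(.572,-.1235),(.654,-.126)],.095);print(c.round(4),np.degrees(np.arctan2(*(c[1]-c[0])[::-1])),np.hypot(*(c[1]-c[0])))
    # pocket floor: pinkish aluminium
    P=onplane(n,np.c_[np.mgrid[:420,:560][1].ravel(),np.mgrid[:420,:560][0].ravel()],.022)
    L=loc(b,P);q=p.reshape(-1,3).astype(int);m=(q[:,2]-q[:,1]>2)&(abs(L[:,0])<.08)&(abs(L[:,1]-.06)<.07)&(q[:,1]>120)
    print("pocket n",m.sum(),"y",np.percentile(L[m,1],[1,3,50,97,99]).round(4),"x",np.percentile(L[m,0],[1,3,50,97,99]).round(4))
    # rail ends & flare tips along bay y (dark)
    Q=onplane(n,np.c_[np.mgrid[:420,:560][1].ravel(),np.mgrid[:420,:560][0].ravel()],.042);L=loc(b,Q);g=q.mean(1)
    for s in(-1,1):
        m=(abs(L[:,0]-s*.073)<.004)&(L[:,1]>.02)&(L[:,1]<.12)&(g<150);print("rail end y",L[m,1].max().round(4))
    # deck -y edge: profile
    D=loc(b,onplane(n,np.c_[np.mgrid[:420,:560][1].ravel(),np.mgrid[:420,:560][0].ravel()],.034))
    print([int(g[(abs(D[:,0])<.09)&(abs(D[:,1]-t)<.001)].mean()) for t in np.arange(-.212,-.188,.002)])
    print([int(g[(abs(D[:,0])<.06)&(abs(D[:,1]-t)<.001)].mean()) for t in np.arange(.005,.03,.002)])
E
```

```text
top [0.5966 0.0049 0.2139] 12.25 [[-7.15e-02  1.07e-02  2.13e+02]
 [ 7.15e-02 -1.28e-02  2.27e+02]]
[[ 0.5734 -0.1246]
 [ 0.6645 -0.1286]] -2.563758750806338 0.09111903070523207Traceback (most recent call last):
  File "<stdin>", line 9, in <module>
    return _quantile_unchecked(
        a, q, axis, out, overwrite_input, method, keepdims, weights)
    return _ureduce(a,
                    func=_quantile_ureduce_func,
    ...<5 lines>...
                    overwrite_input=overwrite_input,
                    method=method)
    r = func(a, **kwargs)
    result = _quantile(arr,
                       quantiles=q,
    ...<2 lines>...
                       out=out,
                       weights=wgt)
    slices_having_nans = np.isnan(arr[-1, ...])
                                  ~~~^^^^^^^^^
IndexError: index -1 is out of bounds for axis 0 with size 0
```

Measured enough to move: the bay is at (0.5966, 0.005), 12.3°, and the rack at (0.613, −0.125), −1.9°. I'll go above the rack first.

{"name": "send_rows", "arguments": {"targets": [[1,0.02,-0.03,0,0.018],[1,0.02,-0.03,0,0.018],[1,0.02,-0.03,0,0.018],[1,0.02,-0.03,0,0.018],[1,0.02,-0.03,0,0.018]]}}

```text
time: 0.6
tool_pos: [0.2994, 0.3345, 0.2265]
tool_rot: [-3.141, -0.0, 2.844]
contact_force: [1.0, -0.6, 0.1]
opening: 0.0917
grip_force: 0.0
```

{"name": "send_rows", "arguments": {"targets": [[1,0.021,-0.031,0,0.018],[1,0.021,-0.031,0,0.018],[1,0.021,-0.031,0,0.018],[1,0.021,-0.031,0,0.018],[1,0.021,-0.031,0,0.018]]}}

```text
time: 1.1
tool_pos: [0.4045, 0.1794, 0.2266]
tool_rot: [-3.142, -0.0, 2.933]
contact_force: [0.6, 0.5, 0.8]
opening: 0.092
grip_force: 0.0
```

{"name": "send_rows", "arguments": {"targets": [[1,0.021,-0.031,0,0.018],[1,0.021,-0.031,0,0.018],[1,0.021,-0.031,0,0.018],[1,0.021,-0.031,0,0.018],[1,0.021,-0.031,0,0.018]]}}

```text
time: 1.6
tool_pos: [0.5095, 0.0244, 0.2264]
tool_rot: [3.141, -0.001, 3.023]
contact_force: [0.5, 0.7, -0.4]
opening: 0.0921
grip_force: 0.0
```

{"name": "send_rows", "arguments": {"targets": [[1,0.021,-0.031,0,0.018],[1,0.021,-0.031,-0.02,0.018],[1,0.021,-0.03,-0.02,0.018],[1,0.021,-0.03,-0.02,0.018],[1,0,0,0,0]]}}

```text
time: 2.1
tool_pos: [0.5929, -0.0995, 0.1625]
tool_rot: [3.141, -0.005, 3.092]
contact_force: [-0.3, 0.3, -0.3]
opening: 0.0917
grip_force: 0.0
```

{"name": "send_rows", "arguments": {"targets": [[1,0.02,-0.025,-0.02,0.016],[1,0,0,-0.01,0],[1,0,0,0,0]]}}

```text
time: 2.4
tool_pos: [0.6116, -0.1204, 0.1348]
tool_rot: [3.14, -0.004, 3.11]
contact_force: [0.4, 0.1, 0.4]
opening: 0.0915
grip_force: 0.0
```

```bash
python3 - <<'E'
from h import *
s=observe();print(s["time"],s["tool_pos"],s["tool_rot"],s["qpos"].round(2))
p,d=read_camera("side");np.savez("s1.npz",p=p,d=d)
cv2.imwrite("pics/s1.png",cv2.resize(p[150:310,190:390,::-1],None,fx=3.7,fy=3.7,interpolation=cv2.INTER_CUBIC))
E
```

```text
2.4 [ 0.61155017 -0.1204074   0.13478416] [ 3.13985946 -0.00432893  3.10995653] [-0.32  0.6   1.36  0.    1.19 -1.86]
```

View pics/s1.png

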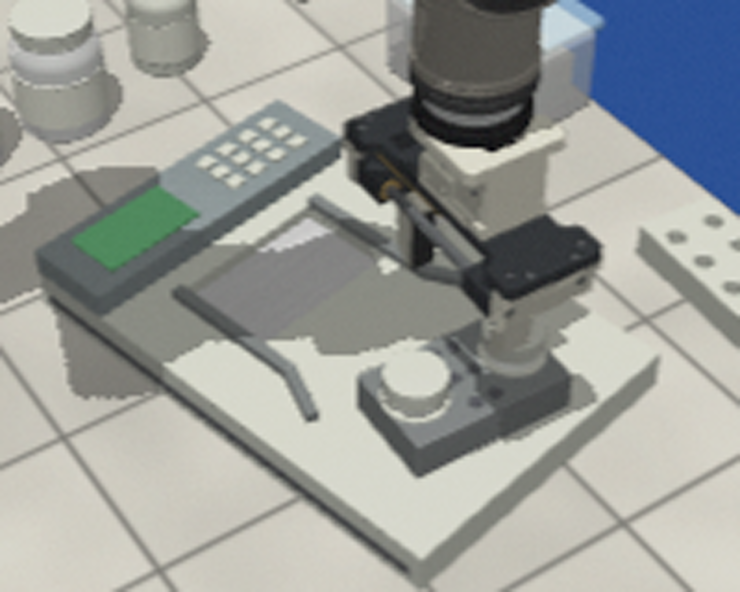

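The side view shows the gripper square over the rack, with its fingers straddling in front of and behind it (near finger at px (515,340)). The rack hasn't moved. Next I'll descend.

{"name": "send_rows", "arguments": {"targets": [[1,0.0015,-0.004,-0.02,0],[1,0,0,-0.02,0],[1,0,0,-0.02,0],[1,0,0,-0.01,0],[1,0,0,0,0]]}}

```text
time: 2.95
tool_pos: [0.6137, -0.1241, 0.0664]
tool_rot: [3.141, -0.002, 3.112]
contact_force: [0.3, -0.2, -0.1]
opening: 0.092
grip_force: 0.0
```

{"name": "send_rows", "arguments": {"targets": [[1,0,0,-0.01,0],[1,0,0,-0.007,0],[1,0,0,0,0],[1,0,0,0,0]]}}

```text
time: 3.35
tool_pos: [0.6146, -0.1252, 0.0499]
tool_rot: [3.142, 0.0, 3.111]
contact_force: [-0.5, -0.3, -0.9]
opening: 0.0919
grip_force: 0.0
```

{"name": "send_rows", "arguments": {"targets": [[0.8,0,0,-0.001,0],[0.7,0,0,0,0],[0.7,0,0,0,0],[0.7,0,0,0,0],[0.7,0,0,0,0]], "grip_force": 20}}

```text
time: 3.85
tool_pos: [0.6146, -0.1251, 0.0489]
tool_rot: [3.141, 0.0, 3.111]
contact_force: [-0.7, 1.1, 2.1]
opening: 0.0799
grip_force: 20.0
```

{"name": "send_rows", "arguments": {"targets": [[0.7,0,0,0,0],[0.7,0,0,0,0]]}}

```text
time: 4.05
tool_pos: [0.6146, -0.1251, 0.0489]
tool_rot: [3.141, 0.0, 3.111]
contact_force: [-0.7, 1.6, 2.1]
opening: 0.0799
grip_force: 20.0
```

{"name": "send_rows", "arguments": {"targets": [[0.7,0.0005,0.003,0,0.04],[0.7,0.0005,0.006,0,0.04],[0.7,0.0005,0.006,0,0.04],[0.7,0.0005,0.006,0,0.04],[0.7,0,0.006,0,0.04]]}}

```text
time: 4.55
tool_pos: [0.617, -0.099, 0.049]
tool_rot: [-3.14, 0.001, -2.971]
contact_force: [0.9, -3.1, 1.3]
opening: 0.0803
grip_force: 20.0
```

{"name": "send_rows", "arguments": {"targets": [[0.7,0,0.006,0,0.03],[0.7,0,0.005,0,0.015],[0.7,0,0.004,0,0],[0.7,0,0,0,0],[0.7,0,0,0,0]]}}

```text
time: 5.05
tool_pos: [0.6166, -0.0826, 0.0489]
tool_rot: [3.141, 0.0, -2.928]
contact_force: [0.4, 1.9, 4.1]
opening: 0.0796
grip_force: 20.0
```

```bash
cat > look.py <<'E'
import sys
from h import *
B=np.array([.5966,.0049,.2139])
s=observe();t=s["tool_pos"];print(s["time"],t.round(4),(s["tool_rot"][2]%(2*np.pi)-np.pi).round(4),"tcp bay",loc(B,t[:2]).round(4),s["contact_force"].round(1))
for n in("top","side"):
    p,d=read_camera(n);np.savez(f"{n}_{sys.argv[1]}.npz",p=p,d=d)
    cv2.imwrite(f"pics/{n}_{sys.argv[1]}.png",cv2.resize(p[130:310,190:390,::-1],None,fx=3.3,fy=3.3,interpolation=cv2.INTER_CUBIC))
    P=cloud(n,d);L=loc(B,P);Z=P[...,2]
    for nm,zz in(("top face",(.046,.078)),("caps",(.078,.105))):
        m=(Z>zz[0])&(Z<zz[1])&(abs(L[...,0])<.085)&(L[...,1]>-.2)&(L[...,1]<.115)
        if m.sum()>20: print(n,nm,m.sum(),"x",np.percentile(L[m][:,0],[1,99]).round(4),"y",np.percentile(L[m][:,1],[1,99]).round(4),"z",np.median(Z[m]).round(4))
E
python3 look.py a
```

```text
5.05 [ 0.6166 -0.0826  0.0489] 0.2141 tcp bay [ 0.001  -0.0897] [0.4 1.9 4.1]
top top face 113 x [-0.0472  0.076 ] y [-0.131   0.0905] z 0.0678
top caps 43 x [-0.044  -0.0261] y [-0.1131 -0.08  ] z 0.0935
side top face 689 x [-0.0662  0.0326] y [-0.1433 -0.0349] z 0.0679
side caps 325 x [-0.0632  0.0204] y [-0.1447 -0.0336] z 0.0921
```

View pics/side_a.png

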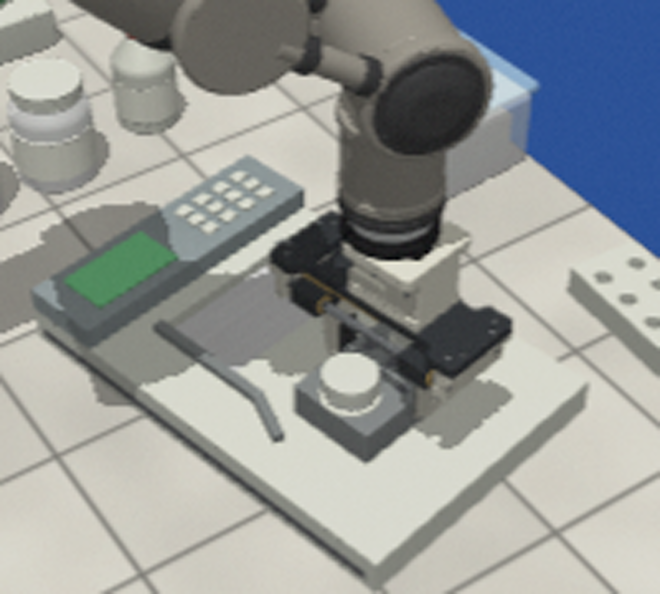

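The side view shows the rack aligned with the lane and its near end (px 297–415, 390–455) heading between the flares. I'll check the lateral offset against the rails in this same camera.

```bash
python3 - <<'E'
from h import *
b,r=railpose("side",np.load("side0.npz")["p"]);print(b.round(4),np.round(r,4))
B=np.array([.5966,.0049,.2139])
for n,f in(("side","side0"),("top","top0"),("side","side_a")):
    z=np.load(f+".npz");P=cloud(n,z["d"]);L=loc(B,P);Z=P[...,2]
    # rail top cloud extents
    for lo,hi,t in((-.09,-.055,"near"),(.055,.09,"far")):
        m=(Z>.0395)&(Z<.046)&(L[...,0]>lo)&(L[...,0]<hi)&(L[...,1]>0)&(L[...,1]<.095)
        if m.sum()>5: print(f,t,m.sum(),np.percentile(L[m][:,0],[2,50,98]).round(4))
z=np.load("side_a.npz");P=cloud("side",z["d"]);L=loc(B,P);Z=P[...,2]
m=(Z>.05)&(Z<.066)&(L[...,0]>-.08)&(L[...,0]<-.05)&(L[...,1]>-.12)&(L[...,1]<-.06)
print("near-face pts",m.sum(),np.median(L[m][:,0]).round(4))
m=(Z>.066)&(Z<.072)&(L[...,0]>-.08)&(L[...,0]<-.055)&(L[...,1]>-.12)&(L[...,1]<-.06)
print("top near edge",m.sum(),np.percentile(L[m][:,0],[0,2,5]).round(4))
# near cap
m=(Z>.09)&(Z<.1)&(L[...,0]<-.01)&(L[...,0]>-.08)&(L[...,1]>-.13)&(L[...,1]<-.05)
print("cap",m.sum(),L[m].min(0).round(4),L[m].max(0).round(4),L[m].mean(0).round(4),cv2.minEnclosingCircle((L[m]*1000).astype(np.float32)))
E
```

```text
[0.5934 0.0042 0.2265] [[-7.14e-02  1.10e-02  1.83e+02]
 [ 7.22e-02 -1.43e-02  1.87e+02]]
side0 near 99 [-0.0811 -0.0745 -0.0675]
side0 far 95 [0.0656 0.0721 0.0883]
top0 near 81 [-0.0791 -0.0739 -0.0675]
top0 far 88 [0.0661 0.0725 0.0886]
side_a near 106 [-0.08   -0.0753 -0.0684]
near-face pts 75 -0.0638
top near edge 63 [-0.0662 -0.066  -0.0656]
cap 185 [-0.0655 -0.1119] [-0.0171 -0.0661] [-0.0419 -0.0896] ((-41.221954345703125, -87.52470397949219), 24.330564498901367)
```

Lateral alignment is within about 0.5 mm. I'll slide into the lane and check the bay's y reference with the earlier pictures.

{"name": "send_rows", "arguments": {"targets": [[0.7,-0.001,0.005,0,0.002],[0.7,-0.0021,0.0098,0,0],[0.7,-0.0021,0.0098,0,0],[0.7,-0.0021,0.0098,0,0],[0.7,-0.0021,0.0098,0,0]]}}

```text
time: 5.65
tool_pos: [0.6071, -0.0383, 0.049]
tool_rot: [-3.141, 0.0, -2.925]
contact_force: [0.2, -5.2, 4.2]
opening: 0.0799
grip_force: 20.0
```

{"name": "send_rows", "arguments": {"targets": [[0.7,-0.0021,0.0098,0,0],[0.7,-0.0021,0.0098,0,0],[0.7,-0.001,0.005,0,0],[0.7,0,0,0,0],[0.7,0,0,0,0]]}}

```text
time: 6.15
tool_pos: [0.6015, -0.0125, 0.0489]
tool_rot: [3.14, -0.0, -2.924]
contact_force: [0.2, 1.5, 6.4]
opening: 0.0797
grip_force: 20.0
```

```bash
python3 look.py b; python3 - <<'E'
from h import *
B=np.array([.5966,.0049,.2139])
for n in("top","side"):
    p=np.load(f"{n}0.npz")["p"];g=p.mean(2).ravel()
    uv=np.c_[np.mgrid[:420,:560][1].ravel(),np.mgrid[:420,:560][0].ravel()]
    def prof(z,xs,ys,h=.001):
        L=loc(B,onplane(n,uv,z));x=np.zeros(len(L),bool)
        for c,w in xs: x|=abs(L[:,0]-c)<w
        return [(round(t*1000),int(g[x&(abs(L[:,1]-t)<h*1.2)].mean())) for t in ys]
    print(n,"rail end(103)",prof(.042,[(-.073,.004),(.073,.004)],np.arange(.092,.114,.002)))
    print("deck edge(-200)",prof(.034,[(0,.08)],np.arange(-.21,-.19,.002)))
    print("pocket near edge(17; floor vis from)",prof(.034,[(0,.055)],np.arange(.007,.03,.002)))
    print("console(125) ",prof(.034,[(-.05,.06)],np.arange(.113,.135,.002)))
E
```

```text
6.15 [ 0.6015 -0.0125  0.0489] 0.2172 tcp bay [ 0.0011 -0.0181] [0.2 1.5 6.4]
top top face 58 x [-0.0409  0.0741] y [-0.0557  0.0951] z 0.068
top caps 75 x [-0.0479  0.0042] y [-0.0415  0.0219] z 0.0927
side top face 635 x [-0.0753  0.0324] y [-0.0728  0.0389] z 0.068
side caps 305 x [-0.0633  0.0214] y [-0.073   0.0403] z 0.092
top rail end(103) [(92, 114), (94, 114), (96, 108), (98, 114), (100, 131), (102, 139), (104, 162), (106, 170), (108, 175), (110, 177), (112, 176), (114, 176)]
deck edge(-200) [(-210, 154), (-208, 153), (-206, 155), (-204, 158), (-202, 163), (-200, 171), (-198, 177), (-196, 180), (-194, 181), (-192, 179)]
pocket near edge(17; floor vis from) [(7, 179), (9, 179), (11, 178), (13, 174), (15, 168), (17, 161), (19, 166), (21, 170), (23, 172), (25, 173), (27, 173), (29, 173)]
console(125)  [(113, 178), (115, 178), (117, 178), (119, 176), (121, 168), (123, 151), (125, 130), (127, 120), (129, 118), (131, 120), (133, 121), (135, 120)]
side rail end(103) [(92, 114), (94, 123), (96, 123), (98, 121), (100, 125), (102, 125), (104, 137), (106, 169), (108, 196), (110, 196), (112, 196), (114, 196)]
deck edge(-200) [(-210, 115), (-208, 116), (-206, 116), (-204, 115), (-202, 116), (-200, 126), (-198, 159), (-196, 188), (-194, 196), (-192, 197)]
pocket near edge(17; floor vis from) [(7, 196), (9, 196), (11, 196), (13, 196), (15, 196), (17, 195), (19, 192), (21, 189), (23, 187), (25, 188), (27, 189), (29, 189)]
console(125)  [(113, 194), (115, 196), (117, 196), (119, 196), (121, 196), (123, 194), (125, 183), (127, 153), (129, 109), (131, 84), (133, 84), (135, 84)]
```

{"name": "send_rows", "arguments": {"targets": [[0.7,-0.001,0.005,0,0],[0.7,-0.002,0.009,0,0],[0.7,-0.002,0.009,0,0],[0.7,-0.002,0.009,0,0],[0.7,-0.002,0.009,0,0]]}}

```text
time: 6.75
tool_pos: [0.5928, 0.0272, 0.0489]
tool_rot: [-3.141, 0.0, -2.925]
contact_force: [0.4, -4.8, 4.7]
opening: 0.0802
grip_force: 20.0
```

{"name": "send_rows", "arguments": {"targets": [[0.7,-0.002,0.009,0,0],[0.7,-0.002,0.009,0,0],[0.7,-0.002,0.009,0,0],[0.7,-0.001,0.005,0,0],[0.7,0,0,0,0]]}}

```text
time: 7.25
tool_pos: [0.5855, 0.0602, 0.0489]
tool_rot: [3.141, -0.0, -2.924]
contact_force: [0.3, -0.3, 6.3]
opening: 0.0801
grip_force: 20.0
```

```bash
python3 look.py c
```

```text
7.25 [0.5855 0.0602 0.0489] 0.2173 tcp bay [0.0009 0.0564] [ 0.3 -0.3  6.3]
top top face 29 x [-0.0824  0.0575] y [-0.041   0.0988] z 0.0673
top caps 69 x [-0.0456 -0.0011] y [0.0382 0.0969] z 0.0926
side top face 610 x [-0.0725  0.0636] y [-0.0003  0.1074] z 0.0676
side caps 271 x [-0.0634  0.02  ] y [0.0059 0.1129] z 0.0923
```

View pics/side_c.png

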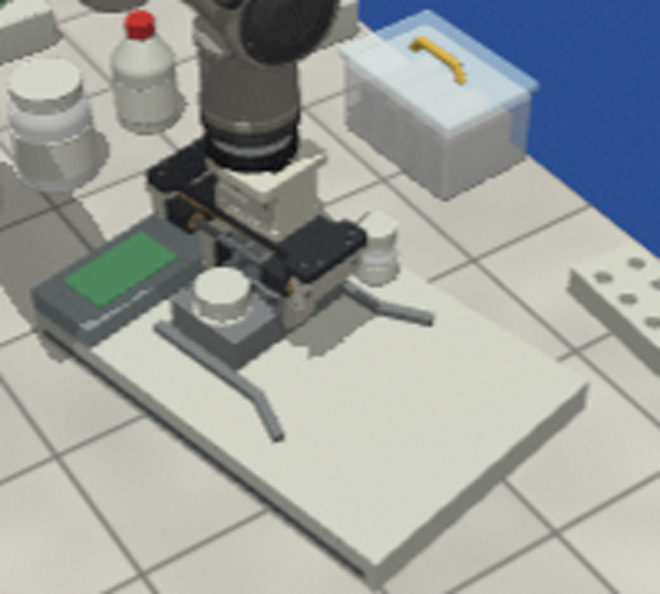

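The side view shows the rack between the rails just above the pocket, with its near end at px (175–290, 300–360) and the small jar undisturbed. I'll do the last 4 mm, then lower gently.

{"name": "send_rows", "arguments": {"targets": [[0.7,-0.0005,0.002,0,0],[0.7,-0.0005,0.0022,0,0],[0.7,0,0,0,0],[0.7,0,0,-0.001,0],[0.7,0,0,-0.001,0]]}}

```text
time: 7.85
tool_pos: [0.5842, 0.0631, 0.0459]
tool_rot: [3.141, -0.002, -2.925]
contact_force: [0.5, 0.2, -5.4]
opening: 0.0802
grip_force: 20.0
```

{"name": "send_rows", "arguments": {"targets": [[0.7,0,0,-0.001,0],[0.7,0,0,0,0]]}}

```text
time: 8.05
tool_pos: [0.5846, 0.0628, 0.0453]
tool_rot: [3.141, -0.001, -2.926]
contact_force: [-0.1, 0.9, -4.9]
opening: 0.0798
grip_force: 20.0
```

The force is now just the rack's weight, so it hangs free inside the pocket outline. I'll continue down.

{"name": "send_rows", "arguments": {"targets": [[0.7,0,0,-0.002,0],[0.7,0,0,-0.002,0],[0.7,0,0,-0.002,0],[0.7,0,0,-0.001,0],[0.7,0,0,0,0]]}}

```text
time: 8.55
tool_pos: [0.5847, 0.0628, 0.0385]
tool_rot: [3.141, -0.0, -2.925]
contact_force: [-0.1, 0.8, -5.4]
opening: 0.0799
grip_force: 20.0
```

{"name": "send_rows", "arguments": {"targets": [[0.7,0,0,-0.001,0],[0.7,0,0,0,0]]}}

```text
time: 8.75
tool_pos: [0.5849, 0.0628, 0.0377]
tool_rot: [3.142, -0.0, -2.925]
contact_force: [0.7, -0.5, -4.0]
opening: 0.0796
grip_force: 20.0
```

{"name": "send_rows", "arguments": {"targets": [[0.7,0,0,-0.0005,0],[0.7,0,0,-0.0005,0],[0.7,0,0,0,0]]}}

```text
time: 9.05
tool_pos: [0.585, 0.0628, 0.0369]
tool_rot: [3.142, 0.0, -2.925]
contact_force: [0.6, -0.1, -3.4]
opening: 0.0798
grip_force: 20.0
```

{"name": "send_rows", "arguments": {"targets": [[0.7,0,0,-0.0004,0],[0.7,0,0,0,0]]}}

```text
time: 9.25
tool_pos: [0.585, 0.0628, 0.0369]
tool_rot: [3.142, 0.0, -2.925]
contact_force: [-1.8, -0.4, 2.3]
opening: 0.0795
grip_force: 20.0
```

It's on the floor at exactly −12 mm. I'll open a little, since the console is close, and rise.

{"name": "send_rows", "arguments": {"targets": [[0.9,0,0,0,0],[0.92,0,0,0,0],[0.92,0,0,0,0],[0.92,0,0,0.005,0],[0.92,0,0,0.015,0]]}}

```text
time: 9.75
tool_pos: [0.584, 0.0629, 0.0555]
tool_rot: [3.141, -0.003, -2.925]
contact_force: [0.5, -0.4, 0.8]
opening: 0.0845
grip_force: 0.0
```

{"name": "send_rows", "arguments": {"targets": [[0.92,0,0,0.03,0],[0.92,0,0,0.04,0],[0.92,0,0,0.04,0],[0.92,-0.03,0,0.03,0],[0.92,-0.05,0,0,0]]}}

```text
time: 10.25
tool_pos: [0.5083, 0.0626, 0.2008]
tool_rot: [-3.139, 0.011, -2.926]
contact_force: [0.4, -0.1, 0.4]
opening: 0.0846
grip_force: 0.0
```

{"name": "send_rows", "arguments": {"targets": [[0.5,-0.035,0,0.03,0],[0,-0.035,0.03,0.03,0],[0,0,0.05,0,0],[0,0,0.05,0,0],[0,0,0.03,0,0]]}}

```text
time: 10.75
tool_pos: [0.4376, 0.2229, 0.2547]
tool_rot: [3.141, 0.002, -2.924]
contact_force: [0.3, 0.1, -0.3]
opening: 0.0489
grip_force: 0.0
```

```bash
python3 look.py d; python3 - <<'E'
from h import *
B=np.array([.5966,.0049,.2139])
for n in("top","side"):
    z=np.load(f"{n}_d.npz");P=cloud(n,z["d"]);L=loc(B,P);Z=P[...,2]
    for s in(-1,1):
        m=(Z>.076)&(Z<.1)&(np.hypot(L[...,0]-s*.041,L[...,1]-.06)<.035)
        if m.sum()>20: print(n,s,m.sum(),(L[m].min(0)+L[m].max(0))/2,P[m].mean(0).round(4),np.median(Z[m]))
    m=(Z>.049)&(Z<.062)&(abs(L[...,0])<.064)&(abs(L[...,1]-.06)<.038)
    q=P[m];A=np.c_[L[m],np.ones(len(q))];c,*_=np.linalg.lstsq(A,q[:,2],rcond=None);print(n,"plane",m.sum(),c.round(4),np.median(q[:,2]))
E
```

```text
10.75 [0.4376 0.2229 0.2547] 0.2175 tcp bay [-0.1091  0.2468] [ 0.3  0.1 -0.3]
top top face 775 x [-0.0758  0.0702] y [-0.0231  0.097 ] z 0.0566
top caps 319 x [-0.061   0.0607] y [0.0361 0.0782] z 0.082
side top face 798 x [-0.0724  0.0679] y [-0.      0.0984] z 0.0571
side caps 299 x [-0.0631  0.0593] y [0.0367 0.0821] z 0.082
top -1 173 [-0.04158112  0.05724424] [0.5439 0.0523 0.0812] 0.08114938314524811
top 1 169 [0.04072202 0.05689426] [0.6241 0.0695 0.0825] 0.08276417115421641
top plane 618 [-0.0005 -0.0031  0.0568] 0.05659385080005763
side -1 166 [-0.04064028  0.05990565] [0.5428 0.0533 0.0807] 0.08073175971982155
side 1 160 [0.04244012 0.05866667] [0.622  0.0702 0.0826] 0.08281192261972886
side plane 511 [0.0054 0.0051 0.0568] 0.05710259257238748
```

View pics/top_d.png

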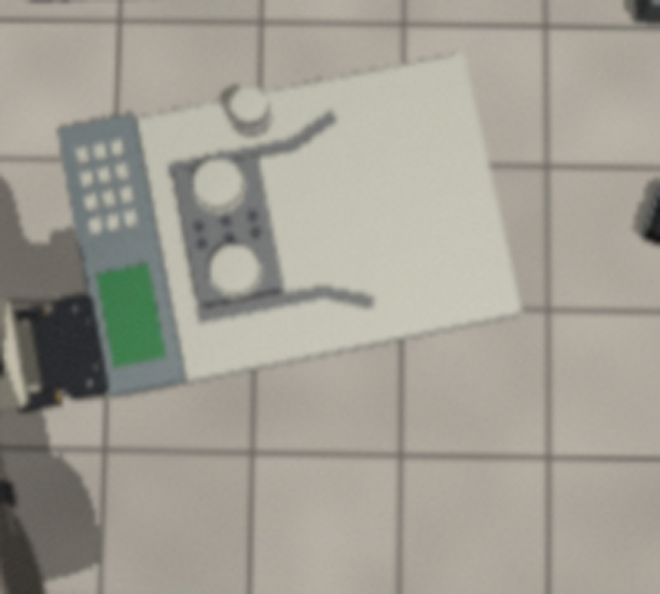

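The top view shows the rack filling the pocket squarely, with caps at px (218,185) and (235,270), and the small jar in place. The top face measures 56–57 mm, against 56 mm expected when seated. Next I'll press the near cap.

{"name": "send_rows", "arguments": {"targets": [[0,0.021,-0.034,0,0],[0,0.021,-0.034,-0.01,0],[0,0.021,-0.034,-0.03,0],[0,0.021,-0.034,-0.03,0],[0,0.022,-0.033,-0.03,0]], "grip_force": 20}}

```text
time: 11.35
tool_pos: [0.5446, 0.0486, 0.1531]
tool_rot: [-3.141, 0.001, -2.926]
contact_force: [0.2, 0.2, -0.4]
opening: 0.0021
grip_force: 0.0
```

{"name": "send_rows", "arguments": {"targets": [[0,0,0,-0.03,0],[0,0,0,-0.02,0],[0,0,0,-0.01,0],[0,0,0,0,0],[0,0,0,0,0]]}}

```text
time: 11.85
tool_pos: [0.5446, 0.051, 0.0947]
tool_rot: [-3.141, 0.002, -2.925]
contact_force: [0.5, 0.0, 0.8]
opening: 0.0005
grip_force: 0.0
```

{"name": "send_rows", "arguments": {"targets": [[0,-0.001,0.002,-0.004,0],[0,0,0,-0.004,0],[0,0,0,-0.003,0],[0,0,0,-0.003,0],[0,0,0,-0.002,0]]}}

```text
time: 12.35
tool_pos: [0.5432, 0.0533, 0.0778]
tool_rot: [3.141, 0.0, -2.925]
contact_force: [-1.9, 0.0, 4.9]
opening: 0.0005
grip_force: 2.5
```

{"name": "send_rows", "arguments": {"targets": [[0,0,0,-0.002,0],[0,0,0,-0.002,0],[0,0,0,-0.001,0],[0,0,0,0,0]]}}

```text
time: 12.75
tool_pos: [0.5432, 0.0532, 0.0741]
tool_rot: [-3.142, 0.001, -2.925]
contact_force: [-4.8, 1.3, 15.9]
opening: 0.0004
grip_force: 8.0
```

{"name": "send_rows", "arguments": {"targets": [[0,0,0,-0.001,0],[0,0,0,-0.0005,0],[0,0,0,0,0]]}}

```text
time: 13.05
tool_pos: [0.5433, 0.0532, 0.074]
tool_rot: [-3.141, 0.002, -2.925]
contact_force: [-9.3, 1.0, 27.6]
opening: 0.0005
grip_force: 13.5
```

The near cap has bottomed out at 74.0 mm, the home height. Now the far cap.

{"name": "send_rows", "arguments": {"targets": [[0,0,0,0.003,0],[0,0,0,0.017,0],[0,0,0,0.01,0],[0,0.04,0.009,0,0],[0,0.04,0.009,0,0]]}}

```text
time: 13.55
tool_pos: [0.6239, 0.0711, 0.1017]
tool_rot: [-3.141, 0.001, -2.926]
contact_force: [0.7, 0.3, 0.9]
opening: 0.0003
grip_force: 0.0
```

{"name": "send_rows", "arguments": {"targets": [[0,0,0,-0.007,0],[0,0,0,-0.005,0],[0,0,0,0,0],[0,0,0,0,0]]}}

```text
time: 13.95
tool_pos: [0.622, 0.0709, 0.0888]
tool_rot: [3.141, -0.001, -2.926]
contact_force: [0.1, -0.7, 0.1]
opening: 0.0003
grip_force: 0.0
```

{"name": "send_rows", "arguments": {"targets": [[0,0.001,0,-0.003,0],[0,0,0,-0.003,0],[0,0,0,-0.003,0],[0,0,0,-0.002,0],[0,0,0,-0.002,0]]}}

```text
time: 14.45
tool_pos: [0.6241, 0.071, 0.0764]
tool_rot: [-3.141, 0.0, -2.925]
contact_force: [-1.9, 0.1, 5.0]
opening: 0.0006
grip_force: 2.5
```

{"name": "send_rows", "arguments": {"targets": [[0,0,0,-0.002,0],[0,0,0,-0.001,0],[0,0,0,-0.001,0],[0,0,0,0,0]]}}

```text
time: 14.85
tool_pos: [0.6242, 0.071, 0.0741]
tool_rot: [-3.141, 0.001, -2.925]
contact_force: [-6.4, -0.9, 17.0]
opening: 0.0007
grip_force: 8.3
```

{"name": "send_rows", "arguments": {"targets": [[0,0,0,-0.001,0],[0,0,0,-0.0005,0],[0,0,0,0,0]]}}

```text
time: 15.15
tool_pos: [0.6243, 0.071, 0.074]
tool_rot: [-3.141, 0.002, -2.925]
contact_force: [-10.1, -0.8, 24.8]
opening: 0.0003
grip_force: 12.6
```

{"name": "send_rows", "arguments": {"targets": [[0,0,0,0.003,0],[0,0,0,0.02,0],[0,0,0,0.04,0],[0,0,0,0.05,0],[0,-0.04,0,0.03,0]]}}

```text
time: 15.65
tool_pos: [0.5881, 0.0708, 0.2163]
tool_rot: [-3.14, 0.007, -2.926]
contact_force: [-0.1, 0.2, 0.4]
opening: 0.0008
grip_force: 0.0
```

{"name": "send_rows", "arguments": {"targets": [[0,-0.045,0.015,0.02,0],[0,-0.045,0.04,0,0],[0,-0.035,0.045,0,0],[0,0,0.045,0,0],[0,0,0.03,0,0]]}}

```text
time: 16.15
tool_pos: [0.4712, 0.2358, 0.2331]
tool_rot: [3.141, 0.001, -2.924]
contact_force: [1.1, 0.6, 0.1]
opening: 0.0
grip_force: 0.0
```

```bash
python3 look.py e; python3 - <<'E'
from h import *
B=np.array([.5966,.0049,.2139])
for n in("top","side"):
    z=np.load(f"{n}_e.npz");P=cloud(n,z["d"]);L=loc(B,P);Z=P[...,2]
    for s in(-1,1):
        m=(Z>.066)&(Z<.1)&(np.hypot(L[...,0]-s*.041,L[...,1]-.058)<.018)
        print(n,s,m.sum(),np.median(Z[m]).round(4))
    m=(Z>.049)&(Z<.062)&(abs(L[...,0])<.064)&(abs(L[...,1]-.06)<.038)
    q=P[m];c,*_=np.linalg.lstsq(np.c_[L[m],np.ones(len(q))],q[:,2],rcond=None);print(n,"plane",c.round(4),np.median(q[:,2]).round(4))
E
```

```text
16.15 [0.4712 0.2358 0.2331] 0.2175 tcp bay [-0.0735  0.2523] [1.1 0.6 0.1]
top top face 1074 x [-0.0726  0.0696] y [-0.0112  0.0969] z 0.0579
side top face 1037 x [-0.0658  0.0641] y [0.019  0.0987] z 0.0583
top -1 107 0.0747
top 1 106 0.0744
top plane [ 0.0048 -0.0063  0.0569] 0.0565
side -1 101 0.0749
side 1 84 0.0752
side plane [0.0031 0.0101 0.0565] 0.0571
```

View pics/side_e.png

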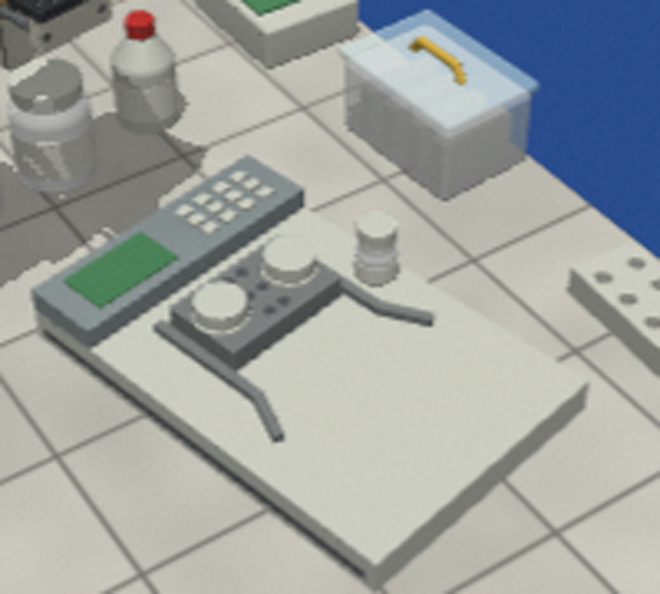

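The side view shows the rack seated in the pocket, with both caps (px (220,305) and (290,260)) down at about 74–75 mm. The jars and the bottle haven't moved.

```bash
python3 -c "
from cell import hand_in; print(hand_in())"
```

```text
the job is handed in; nothing more can be done
None
```

I handed the job in at about 16 s: the rack sits flat and square on the pocket floor, both caps were then pressed fully home, and in the last camera view nothing else had moved; the rack was held level over the pocket and lowered the last 12 mm in the gripper rather than slid off the edge.

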